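Shut and bolt the specimen carrier

ROBOT

A 7-joint arm with a two-finger parallel gripper is mounted at the origin on a cart in front of the work surface, level with it; the furniture and walls round the work are solid. World frame = base frame: x ahead of the robot, y to its left, z up, the work surface at z = 0. Lengths are in m, angles in rad, forces in N, time in s.
With the tool pointing down it reaches from about 0.4 to 0.9 m from the base axis. Payload 5.5 kg.
Tool frame: the origin (TCP) lies at the very end of the fingers, on their centre line; the grasp point (between the pads) lies 19 mm behind it; z points along the fingers, y is the line along which they close (so a half turn about z gives the same grasp; the last joint's range is limited). The gripper opens to 92 mm and grips with 3 to 60 N. Pads are 19 mm wide; open, the fingers measure 130 mm over their backs; the gripper's body (75 mm by 190 mm) begins 47 mm behind the grasp point.
Start: joints at [-0.878, 0.501, -0.427, 1.55, 0.221, 1.138, -0.21], TCP at [0.271, 0.591, 0.227] pointing down, gripper open.
Joint ranges: [-2.88, 2.88], [-0.31, 2.03], [-1.54, 1.56], [0.2, 2.42], [-1.41, 4.55], [0.19, 2.02], [-2.57, 2.57]. Speed limits (rad/s): [2.57, 2.57, 3.14, 3.14, 3.14, 3.14, 3.14].

INTERFACE

Orientations are given as a unit quaternion [w, x, y, z].
In Python, from workcell import * gives the robot as it stands. Calls block until the motion is done:
- move_pose(position, orientation): joint-space move of the TCP to a pose.
- servo_line(position, orientation=None, velocity=0.15, threshold=None): straight line of the TCP; orientation=None keeps the orientation; velocity is the mean speed in m/s. With threshold (N) it stops when the force on the tool has changed by that much, and returns True; else False.
- set_joints(angles): joint-space move.
- gripper_to(opening, effort=None): finger opening in m; effort is the grip in N (None keeps the last); returns when the fingers have stopped.
- pause(seconds).
- solve_ik(position, orientation): joint angles nearest the present ones, or None.
- get_image(name): name is "scene" or "top"; returns the picture (420x560x3 uint8, red, green, blue); there is no depth.
- camera_model(name): a dict with "intrinsics" (3x3 intrinsics, pixels), "position" and "rotation" of the camera in the world. Camera axes: x right, y up, looking along -z (the intrinsics and any distortion apply to the point x, -y, -z); pixel columns grow to the right and rows downward; lengths in m; the calibration is good to about 2 mm. A picture is of the moment at which its call begins. camera_model takes no time and is no camera call.
A pose or a line that the arm cannot do raises Unreachable and nothing moves.
- job_done(): hands the job in; it is judged then, once.
Readings, each from a call of its own:
- current_time(): time.
- current_qpos(): joint angles.
- current_qvel(): joint speeds.
- current_joint_efforts(): joint torques, N m.
- current_ee_pos(): TCP position.
- current_orientation(): TCP orientation.
- current_ft_force(): force on the tool from outside, world axes, zero at the start.
- current_moment(): the same for the moment, N m.
- current_grip_width(): finger opening in m.
- current_gripper_force(): force on a finger pad.
Only numpy, scipy, OpenCV 4.12 (cv2) and the standard library are available. Lean on these libraries where they do the work, as an engineer would, in place of code of your own. Each camera call takes 0.05 s, during which the arm holds its last target. There are 200 camera calls.

TASK

Shut the specimen carrier for transport using fingertips only: press its half-open lid fully down, then hold the spring safety catch down by its thumb tab with one fingertip while the other fingertip pushes the bolt by its lug all the way home into the strike, and let go so that the catch springs back up and locks the bolt. Do not lift or drag the carrier, and leave the jar, the beaker and the marker beside it where they are.

Things in the scene. Friction and masses are not known exactly. Their poses are not given: they have to be found in the camera images.
- carrier: White tub, 220 x 200 mm, rim 82 mm high, loose on the worktop, about 4 kg, sample jars inside, wire handles at its sides out to y = +-120. Origin: centre of its underside; x points from its front (strike) to its hinge side, y to its left, z up. 'Carrier mm' below means these axes, lid shut. The lid's hinge line is at carrier mm (110, .., 82).
- lid (a joint): Lid angle, rad: 0 shut, positive open (front edge up). A stiff hinge holds it where it is left; about 3 N down near the front shuts it. Lid 8 mm thick, shut top at carrier z = 90 mm; grey plate in front with the bolt set on it (bolt, lug and catch tilt with the lid), clear window behind.
- lid_press (a point): Point on the lid's top, on the bare grey plate to the right of the bolt set, 30 mm from the front edge: carrier mm (-80, -65, 90) when shut. Clear and flat for 25 mm either way. Its axes are the lid's.
- strike (a point): Centre of the opening of the steel strike, a hoop 40 mm wide fixed on the middle of the tub's front wall, top at z = 111: carrier mm (-116, 0, 99). The bolt goes home through it under its top bar, so it must be drawn back while the lid closes.
- bolt (a joint): Travel of the flat steel bolt on the lid, m: 0 drawn back, 0.024 home (hard stop), towards the carrier's front (-x), on its middle line y = 0; about 2 N of friction. The catch's tooth stands in a notch in its top at 0 and in a second notch at 0.024; it moves only while the catch is held down.
- bolt_lug: Black upright lug on the bolt, 10 (x) x 26 (y) x 22 (z) mm; origin its centre: carrier mm (-60, 0, 115) drawn back, (-84, 0, 115) home; top z = 126. Push its rear face, the one towards the hinge (x = -55), in -x. Behind it the space over the bolt is clear from x = -55 to -18 down to z = 103; guide bridges at x = -18 to -10 and -102 to -94 reach z = 108.
- catch (a joint): Angle of the spring catch, rad: 0 up (tooth in a notch, bolt locked), from 0.14 the bolt is free, 0.36 hard stop. A steel rocker on a pin parallel to the bolt at carrier mm (.., 26, 105): pressing its thumb tab down lifts its tooth out of the bolt. Spring: about 3 N at the tab to start, 6 to 7 N at the stop.
- thumb_tab: Ribbed steel thumb tab of the catch, a strip 72 mm long (x = -90 to -18) and 16 mm wide (y = 46 to 62), parallel to the bolt and to its left, tipped up 0.2 rad at its outer edge. Origin its centre: carrier mm (-54, 54, 113.5), lid shut, catch up; top about z = 116. 4 mm down frees the bolt, 10 mm is the stop, 7 mm is right. A fingertip can slide along it while pressing, as the other moves with the bolt.
- jar_a: Small clear sample jar, 50 mm wide, 57 mm high, loose to the right of the carrier. Origin: centre of its underside. To be left alone.
- beaker: Clear beaker, 52 mm wide, 67 mm high, loose to the right of the carrier. Origin: centre of its underside. To be left alone.
- marker: White and black marker pen, 135 mm long, 16 mm thick, lying to the left of the carrier. Origin: middle of its underside. To be left alone.

How it is judged:
On the way, in this order (a step that is already met when the one before it is completed fails the run):
1. the lid is pressed fully down while the bolt is still drawn back (value of joint lid below 0.02 rad and value of joint bolt below 0.004 m), for 0.1 s.
2. the bolt is on its way, with fingertips on both the held-down catch and the bolt's lug (value of joint bolt between 0.006 and 0.0205 m and value of joint catch above 0.11 rad and contact force between the fingers and thumb_tab above 0.3 N and contact force between the fingers and bolt_lug above 0.3 N), for 0.05 s.
3. the bolt is home with the catch still held down by a fingertip (value of joint bolt above 0.0215 m and value of joint lid below 0.02 rad and value of joint catch above 0.11 rad and contact force between the fingers and thumb_tab above 0.3 N), for 0.05 s.
At the end, for the whole second after the job is handed in: The lid is shut (within 0.02 rad), the bolt home through the strike (at least 21.5 of 24 mm), the catch sprung back up (within 0.06 rad) so that its tooth locks the bolt, and the carrier stands still on the worktop (value of joint lid below 0.02 rad and value of joint bolt above 0.0215 m and value of joint catch below 0.06 rad and linear speed of carrier below 0.01 m/s and angle between carrier's own z axis and vertical below 0.03 rad); the robot touches nothing.
It fails at once if the carrier is lifted, tipped or dragged more than 30 mm (distance of carrier from where it was at the start of the episode above 0.03 m or height (world z) of carrier above 0.008 m or angle between carrier's own z axis and vertical above 0.06 rad).
It fails at once if the jar, the beaker or the marker is moved more than 20 mm or lifted (distance of any of jar_a, beaker, marker from where it was at the start of the episode above 0.02 m).
It also fails if it takes over 42 s, if anything falls off the work surface, if the arm or the gripper's body presses on something with over 40 N, if the wrist force passes 120 N, or if a joint passes its speed limit or range.

## Working session

There is one attempt and no reset: what is moved stays moved. The work goes in short steps, each a Python script; the robot and the scene stay as the last script left them, time stands still between calls to the robot, and variables do not carry over. Pictures are saved under pics/ and viewed, at most 10 in all, crops included, and the job is handed in when it is done.

```bash
mkdir -p pics; ls; python3 - <<'E'
from workcell import *
import cv2
for n in("scene","top"):
    cv2.imwrite(f"pics/{n}0.png",cv2.resize(get_image(n),(784,588),interpolation=cv2.INTER_CUBIC)[:,:,::-1])
    print(n,camera_model(n))
print(current_orientation(),current_ee_pos(),current_grip_width(),current_time())
E
```

```text
pics
scene {'intrinsics': array([[382.52659282,   0.        , 281.97221925],
       [  0.        , 382.52659282, 199.50811685],
       [  0.        ,   0.        ,   1.        ]]), 'position': array([-0.09942389, -0.46051056,  0.51068379]), 'rotation': array([ 0.74091588,  0.44904151, -0.26782013, -0.42151839])}
top {'intrinsics': array([[448.09238891,   0.        , 286.80932681],
       [  0.        , 448.09238891, 211.98007661],
       [  0.        ,   0.        ,   1.        ]]), 'position': array([ 0.50194979, -0.08175549,  1.15975857]), 'rotation': array([-0.70277332, -0.0426001 ,  0.040692  ,  0.70897042])}
[-2.14977736e-04  2.13236959e-01  9.77000121e-01 -8.46341858e-04] [0.27063463 0.59028271 0.22579118] 0.09167164772895063 0.1
```

View pics/scene0.png

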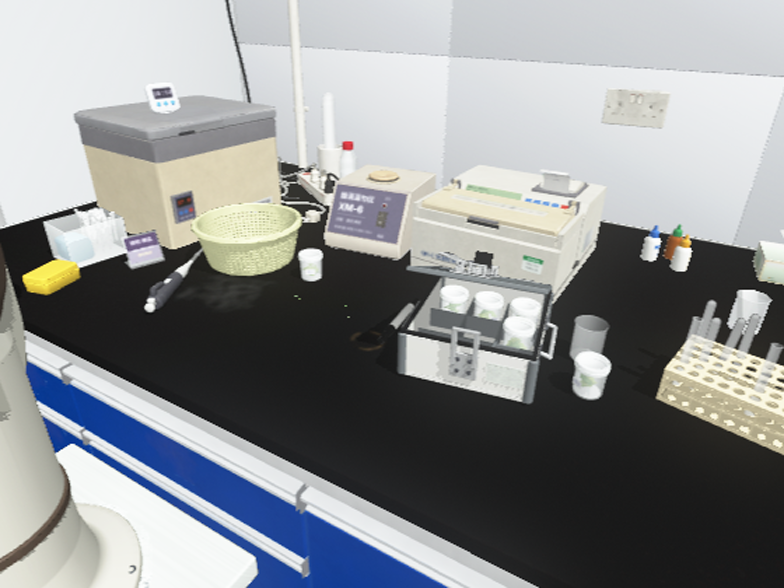

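View pics/top0.png

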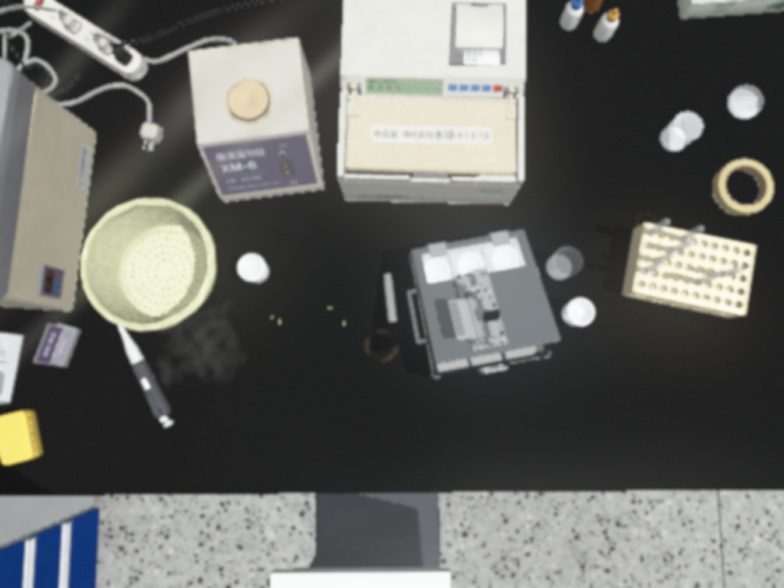

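The carrier is centred around (485,300) in the top view, turned slightly. The lid is half open and tilted over the tub, and the strike is at about (495,368). The jar is at (578,312), the beaker at (563,262) and the marker at (390,297). I'll zoom in for precise points.

```bash
cat > h.py <<'E'
import numpy as np, cv2
from workcell import *
from scipy.spatial.transform import Rotation as R
def rot(q): return R.from_quat([q[1],q[2],q[3],q[0]])
def quat(r):
    x,y,z,w=r.as_quat(); return [w,x,y,z]
def proj(n,P):
    c=camera_model(n); p=rot(c['rotation']).inv().apply(np.atleast_2d(P)-c['position'])
    p=p*[1,-1,-1]; q=p@c['intrinsics'].T; return q[:,:2]/q[:,2:]
def unproj(n,uv,z):
    c=camera_model(n); d=np.linalg.solve(c['intrinsics'],np.r_[uv,1.])*[1,-1,-1]
    d=rot(c['rotation']).apply(d); o=c['position']; return o+d*(z-o[2])/d[2]
E
python3 - <<'E'
from h import *
def crop(n,x0,y0,w,h,out):
    im=cv2.imread  # noqa
    g=get_image(n)[y0:y0+h,x0:x0+w]
    cv2.imwrite(out,cv2.resize(g,None,fx=5,fy=5,interpolation=cv2.INTER_CUBIC)[:,:,::-1])
crop("top",270,155,160,120,"pics/topc.png")
crop("scene",280,180,160,120,"pics/scenec.png")
E
```

```text
(no output)
```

View pics/topc.png

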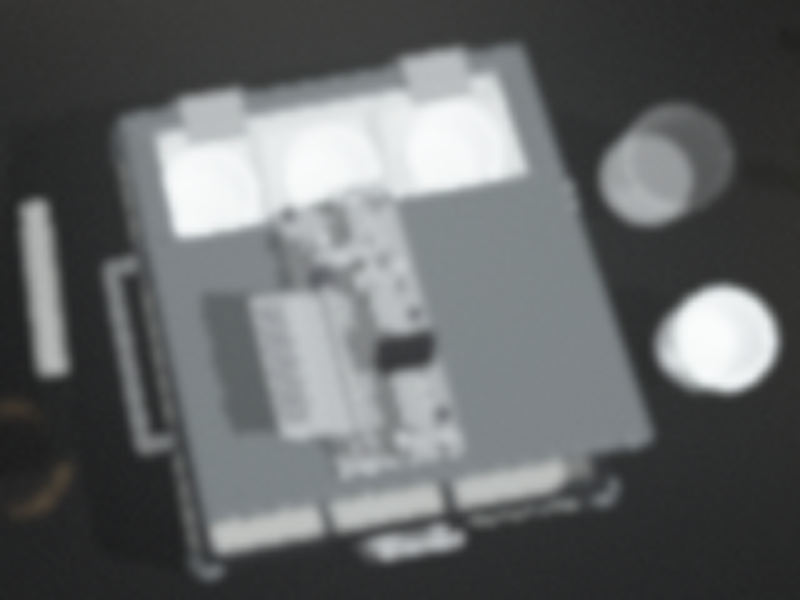

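View pics/scenec.png

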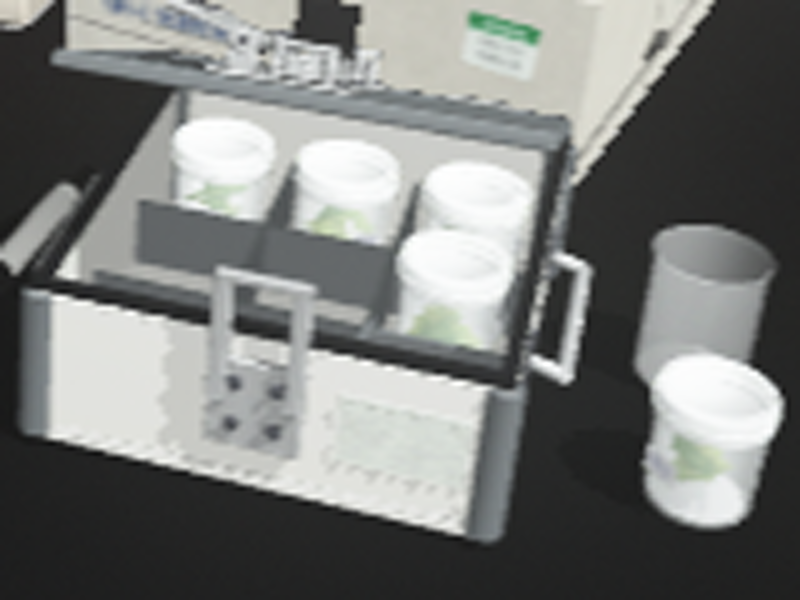

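Top crop: lid back corners at (120,112) and (522,45), front-right at (652,437), lug at (405,348), outer tab corners at (250,298) and (283,440). Scene crop: strike corners at (217,270) and (318,288), tub front bottom corners at (30,435) and (490,540), lid front corners at about (55,55) and (572,125). Now I'll fit the pose.

```bash
cat > fit.py <<'E'
from h import *
from scipy.optimize import least_squares
T=lambda u,v:("top",270+(u+.5)/5-.5,155+(v+.5)/5-.5)
S=lambda u,v:("scene",280+(u+.5)/5-.5,180+(v+.5)/5-.5)
# (obs, carrier mm, on lid, w)
obs=[(T(405,337),(-60,0,126),1),(T(250,298),(-18,62,117),1),(T(283,440),(-90,62,117),1),
(T(120,112),(110,100,90),1),(T(522,45),(110,-100,90),1),(T(652,437),(-110,-100,90),1),(T(203,522),(-110,100,90),1),
(T(412,538),(-116,0,111),0),
(S(217,268),(-116,20,111),0),(S(318,286),(-116,-20,111),0),
(S(25,432),(-110,100,0),0),(S(492,540),(-110,-100,0),0),(S(25,290),(-110,100,82),0),(S(522,387),(-110,-100,82),0),
(S(55,52),(-110,100,90),1),(S(572,122),(-110,-100,90),1)]
def world(p,x,P,lid):
    P=np.array(P,float)/1e3
    if lid:
        h=np.array([.11,0,.082]); P=h+R.from_euler('y',x[3]).apply(P-h)
    return R.from_euler('z',x[2]).apply(P)+[x[0],x[1],0]
def f(x):
    r=[]
    for (n,u,v),P,l in obs: r+=list(proj(n,world(0,x,P,l))[0]-[u,v])
    return np.array(r)
if __name__=="__main__":
    s=least_squares(f,[.6,-.15,.15,.5],loss='soft_l1'); print(s.x,s.cost)
    for o,r in zip(obs,f(s.x).reshape(-1,2)): print(o[0][0],o[1],r.round(2))
    J=s.jac; print(np.sqrt(np.diag(np.linalg.inv(J.T@J))))
E
python3 fit.py
```

```text
[ 0.61896864 -0.21396084  0.17739401  0.42226192] 11.369268258185249
top (-60, 0, 126) [0.46 0.5 ]
top (-18, 62, 117) [-0.5  -0.69]
top (-90, 62, 117) [-0.25 -0.81]
top (110, 100, 90) [-0.44  0.52]
top (110, -100, 90) [-0.18 -1.07]
top (-110, -100, 90) [ 0.71 -0.37]
top (-110, 100, 90) [ 0.61 -0.34]
top (-116, 0, 111) [1.93 1.03]
scene (-116, 20, 111) [ 0.07 -0.17]
scene (-116, -20, 111) [-0.12  0.26]
scene (-110, 100, 0) [0.09 1.83]
scene (-110, -100, 0) [-0.29  2.22]
scene (-110, 100, 82) [ 0.94 -1.66]
scene (-110, -100, 82) [-0.69 -0.53]
scene (-110, 100, 90) [-0.24 -0.64]
scene (-110, -100, 90) [-2.01  2.75]
[0.00116345 0.00079121 0.00707938 0.01045457]
```

The fit is good to about 2 mm: carrier at (0.619, -0.214), yaw 0.177, lid 0.42 rad. Those fall within the stated sizes and reach. Next I'll press the lid along its arc with the fingers closed.

```bash
cat >> h.py <<'E'
X=[0.61897,-0.21396,0.1774]
def cw(P,th=0,X=X):
    P=np.array(P,float)/1e3; h=np.array([.11,0,.082])
    P=h+R.from_euler('y',th).apply(P-h)
    return R.from_euler('z',X[2]).apply(P)+[X[0],X[1],0]
a=X[2]/2+np.pi/2
Q=[0.,float(np.cos(a)),float(np.sin(a)),0.]
E
python3 - <<'E'
from h import *
p=current_ee_pos()
P0=cw((-80,-65,90),.42)+[0,0,.06]
print("ik",np.round(solve_ik(P0,Q),2), P0)
servo_line([p[0],p[1],.31],velocity=.2)
gripper_to(0.0,20)
move_pose(P0,Q)
print(current_time(),current_ee_pos(),current_qpos().round(2))
print(servo_line(cw((-80,-65,90),.42)+[0,0,-.01],velocity=.1,threshold=2), current_ee_pos(),current_ft_force())
for th in (.32,.21,.1,.03):
    servo_line(cw((-80,-65,89),th),velocity=.1); print(th,current_ee_pos().round(4),current_ft_force().round(1))
print(servo_line(cw((-80,-65,80),0),velocity=.04,threshold=12),current_ee_pos(),current_ft_force().round(1))
pause(.3); print(current_ft_force().round(1))
p=current_ee_pos(); servo_line([p[0],p[1],p[2]+.09],velocity=.15)
print(current_time())
for n,x,y in(("top",270,155),("scene",280,180)):
    cv2.imwrite(f"pics/{n}2.png",cv2.resize(get_image(n)[y:y+120,x:x+160],None,fx=5,fy=5,interpolation=cv2.INTER_CUBIC)[:,:,::-1])
E
```

```text
ik [ 0.28  0.45  0.2   1.6  -0.1   1.1   2.25] [ 0.57116098 -0.28856781  0.2267792 ]
5.4667 [ 0.57174914 -0.2874857   0.226765  ] [ 0.22  0.46  0.28  1.6  -0.14  1.11  2.28]
True [ 0.5694058  -0.28749336  0.16727431] [-0.23834252  0.38053926 -0.13658386]
0.32 [ 0.563  -0.2899  0.1483] [-0.6  0.5 -0. ]
0.21 [ 0.5569 -0.291   0.1284] [-0.2  0.8  0.2]
0.1 [ 0.5529 -0.2916  0.1076] [-0.3  0.4  0.3]
0.03 [ 0.5517 -0.2918  0.0946] [0.7 0.5 0.2]
True [ 0.55245472 -0.29235538  0.0902301 ] [-1.3  1.8  9.8]
[-2.7  1.8  8.6]
8.7417
```

View pics/scene2.png

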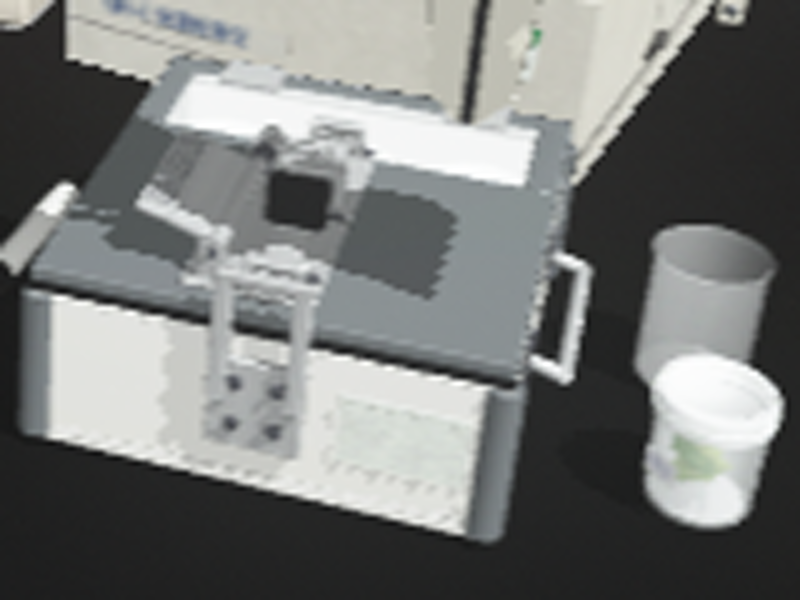

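The scene shows the lid flat and shut, with the strike corners unmoved at (217,268) and (318,286). The lug's front face spans about (267,168) to (333,228), and contact came at z = 0.090, as expected. I'll check the predicted lug and tab pixels.

```bash
python3 - <<'E'
from h import *
for P in [(-65,13,126),(-65,-13,126),(-65,0,115),(-55,0,126),(-90,62,117),(-90,46,113),(-116,20,111),(-116,-20,111)]:
    print(P,((proj("scene",cw(P))[0]-[280,180]+.5)*5-.5).round(0),((proj("top",cw(P))[0]-[270,155]+.5)*5-.5).round(0))
E
```

```text
(-65, 13, 126) [267. 178.] [376. 439.]
(-65, -13, 126) [330. 190.] [432. 428.]
(-65, 0, 115) [296. 207.] [401. 435.]
(-55, 0, 126) [303. 173.] [400. 412.]
(-90, 62, 117) [135. 203.] [281. 512.]
(-90, 46, 113) [172. 219.] [314. 506.]
(-116, 20, 111) [217. 267.] [379. 551.]
(-116, -20, 111) [317. 287.] [464. 535.]
```

View pics/top2.png

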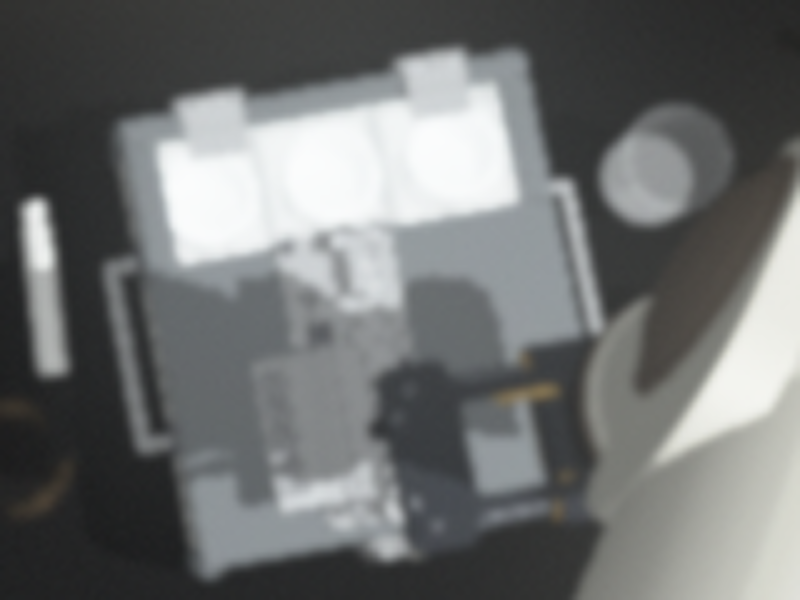

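The top view shows the gripper to the right, with the tab's outer front corner at about (280,512), exactly where predicted, and the bolt still drawn back. Now I'll straddle the tab and the space behind the lug, press, and check the force before pushing.

```bash
python3 - <<'E'
from h import *
gripper_to(0.038,20); print("w",current_grip_width())
servo_line(cw((-37,26.5,180)),Q,velocity=.15)
servo_line(cw((-37,26.5,124)),Q,velocity=.1)
print(current_time(),current_ee_pos()-cw((-37,26.5,124)),current_ft_force().round(1))
f0=current_ft_force()
for z in (119,116,113,111,109):
    servo_line(cw((-37,26.5,z)),Q,velocity=.03)
    print(z,(current_ee_pos()*1e3-cw((-37,26.5,z))*1e3).round(1),(current_ft_force()-f0).round(1),current_moment().round(2))
print(current_time(),current_grip_width())
cv2.imwrite("pics/scene3.png",cv2.resize(get_image("scene")[180:300,280:440],None,fx=5,fy=5,interpolation=cv2.INTER_CUBIC)[:,:,::-1])
E
```

```text
w 0.03793589647584268
11.1667 [ 0.00020222 -0.00039996  0.00020175] [-0.6 -0.3 -0.1]
119 [0.1 0.1 0.2] [1.2 0.8 0.8] [-0.05  0.04  0.07]
116 [-0.1  0.1 -0.2] [ 0.2 -0.7 -0.8] [ 0.05  0.01 -0.05]
113 [0.5 0.2 0.5] [-0.7  1.9  5.1] [0.37 0.16 0.03]
111 [0.5 0.6 0.7] [-1.2  1.5  6.4] [0.66 0.27 0.03]
109 [0.4 1.  0.7] [-0.5  4.4  7.1] [0.78 0.5  0.07]
12.4833 0.0381580640141444
```

View pics/scene3.png

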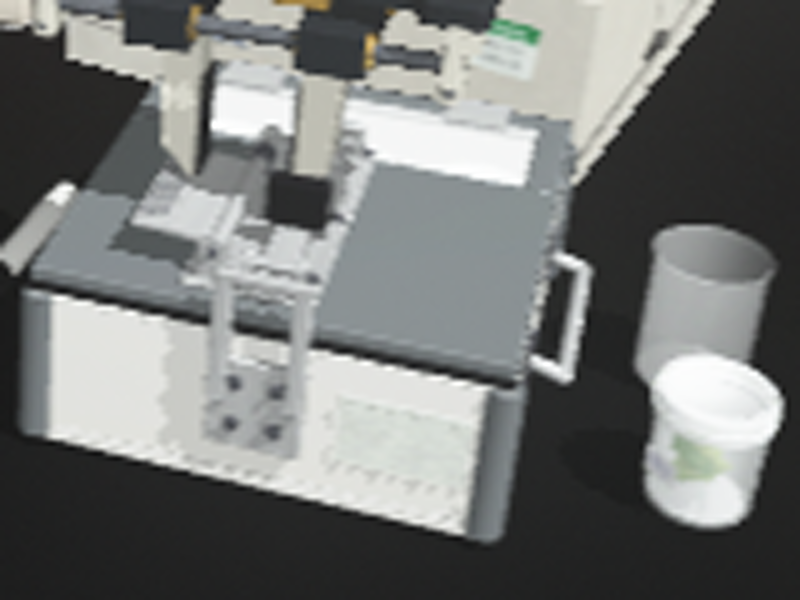

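One finger presses the tab at about (180,180) with 6–7 N, and the other stands behind the black lug at about (300,190). Now I'll push.

```bash
python3 - <<'E'
from h import *
ax=R.from_euler('z',X[2]).apply([-1,0,0])
def rel(): 
    p=R.from_euler('z',-X[2]).apply(current_ee_pos()-[X[0],X[1],0])*1e3
    return p.round(1)
print("start",rel(),current_ft_force()@ax)
for x in (-44,-48,-54,-60,-66):
    servo_line(cw((x,26.5,109)),Q,velocity=.04)
    print(x,rel(),round(float(current_ft_force()@ax),1),current_ft_force().round(1))
for x in (-69,-71,-73,-75):
    h=servo_line(cw((x,26.5,109)),Q,velocity=.03,threshold=9)
    F=float(-current_ft_force()@ax); print(x,h,rel(),round(F,1),current_ft_force().round(1))
    if F>15: break
pause(.2); print(rel(),current_ft_force().round(1),current_time())
cv2.imwrite("pics/scene4.png",cv2.resize(get_image("scene")[180:300,280:440],None,fx=5,fy=5,interpolation=cv2.INTER_CUBIC)[:,:,::-1])
E
```

```text
start [-36.4  27.4 109.8] 1.1360019374140173
-44 [-41.5  26.4 110.7] -2.6 [2.2 2.4 6.2]
-48 [-44.9  26.1 110.9] -3.0 [2.7 1.7 6.8]
-54 [-50.3  26.  111.1] -4.5 [4.3 1.3 6.1]
-60 [-56.2  25.9 111.2] -4.7 [4.5 1.6 7.7]
-66 [-62.3  25.9 111.1] -4.0 [4.  0.6 6.5]
-69 False [-65.1  25.8 111.2] 3.6 [3.5 1.3 5.7]
-71 False [-66.9  25.9 111.2] 5.1 [5.  1.  6.2]
-73 False [-68.4  25.9 111.2] 6.3 [6.1 1.5 5. ]
-75 False [-68.5  25.9 111.4] 10.1 [9.9 2.  1.4]
[-68.5  25.9 111.4] [10.9  1.4  1.6] 15.2083
```

View pics/scene4.png

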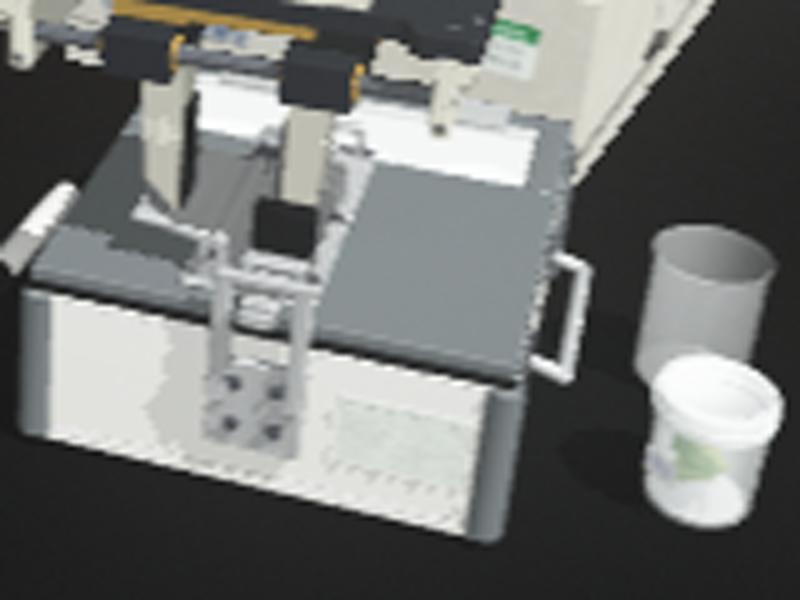

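The bolt's end now shows inside the strike at about (262,310), and the lug has moved to about (285,228). There's a firm stop after about 24 mm. Vertical force has dropped, so I'll press the tab down again with the push eased to secure the "home with catch held" step, then release.

```bash
python3 - <<'E'
from h import *
def rel(): return (R.from_euler('z',-X[2]).apply(current_ee_pos()-[X[0],X[1],0])*1e3).round(1)
for x,z in ((-72,108),(-71,106.5),(-71,105)):
    servo_line(cw((x,26.5,z)),Q,velocity=.03); print(x,z,rel(),current_ft_force().round(1),current_moment().round(2))
    if rel()[2]<108.5: break
pause(.3); print(rel(),current_ft_force().round(1))
p=current_ee_pos()
servo_line([p[0],p[1],.135],Q,velocity=.06); servo_line([p[0],p[1],.26],Q,velocity=.15)
q=current_qpos(); print(current_time(),current_ft_force().round(1))
p=current_ee_pos(); servo_line([p[0]-.1,p[1]+.15,.3],Q,velocity=.2)
print(current_time())
for n,x,y in(("top",270,155),("scene",280,180)):
    cv2.imwrite(f"pics/{n}5.png",cv2.resize(get_image(n)[y:y+120,x:x+160],None,fx=5,fy=5,interpolation=cv2.INTER_CUBIC)[:,:,::-1])
E
```

```text
-72 108 [-68.3  26.2 109.8] [4.2 1.3 5.4] [ 0.6  -0.9  -0.01]
-71 106.5 [-68.3  26.4 108.1] [2.6 1.2 5.8] [ 0.61 -0.43  0.03]
[-68.3  26.5 108.1] [1.5 2.  6.7]
17.675 [ 0.  -0.1 -0. ]
18.75
```

View pics/scene5.png

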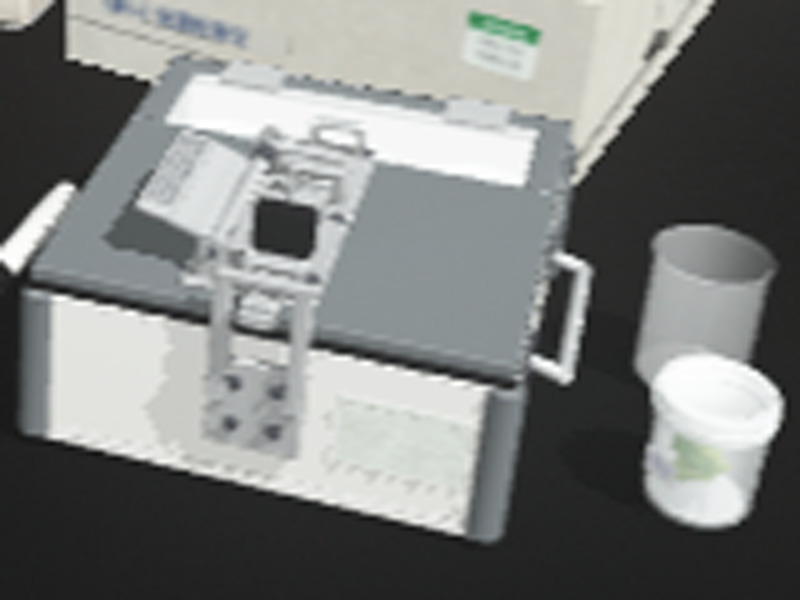

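View pics/top5.png

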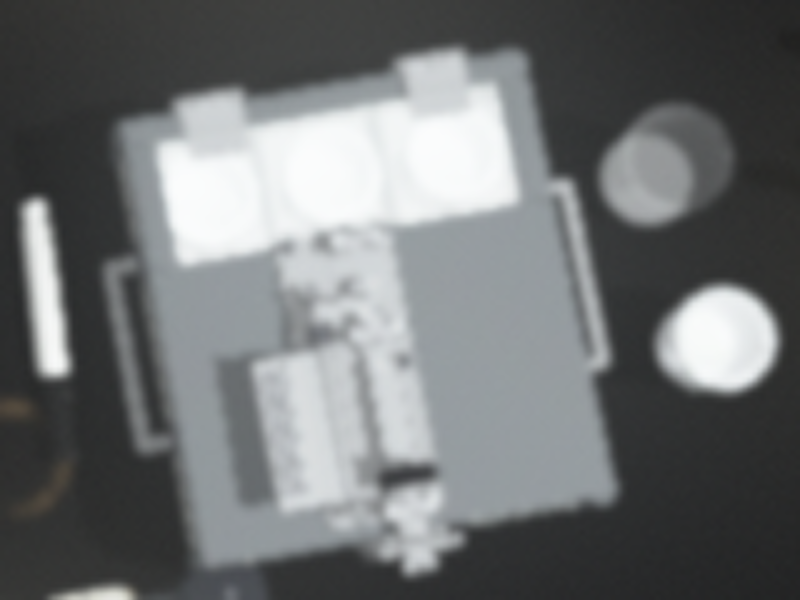

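Both views show the lid shut, the bolt through the strike (lug at about (408,472) in the top crop) and the thumb tab sprung back up. The carrier, jar, beaker and marker haven't moved.

```bash
python3 -c "
from workcell import *
print(job_done())"
```

```text
the job is handed in; nothing more can be done
None
```

The job is handed in: the final pictures show the carrier's lid shut, the bolt home in the strike and the catch sprung back up, with the carrier, jar, beaker and marker not visibly moved; no verdict was returned.

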